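# Clear the doorway and shut the egg cupboard

## Robot

A 6-joint arm with a two-finger parallel gripper is mounted at the origin on a cart in front of the work surface, level with it; the furniture and walls round the work are solid. World frame = base frame: x ahead of the robot, y to its left, z up, the work surface at z = 0. Lengths are in mm, angles in rad, forces in N, time in s.
With the tool pointing down it reaches from about 275 to 1000 mm from the base axis. Payload 8.4 kg.
Tool frame: the origin (TCP) lies midway between the tips of the shut fingers; the grasp point (between the pads) lies 19 mm behind it; z points along the fingers, y is the line along which they close (so a half turn about z gives the same grasp; the last joint's range is limited). The gripper opens to 85 mm and grips with 20 to 120 N. Pads are 22 mm wide; open, the fingers measure 114 mm over their backs; the gripper's body (76 mm by 85 mm) begins 54 mm behind the grasp point. The pads swing forward as they close: fully open they stand 13 mm farther back than shut.
Start: joints at [1.109, 0.353, 1.633, -0, 1.155, -0.002], TCP at [277.355, 560.091, 231.281] pointing down, gripper open.
Joint ranges: [-2.63, 2.63], [-0.92, 2.1], [0.06, 2.66], [-1.3, 4.44], [0, 2.69], [-3.02, 3.02]. Speed limits (rad/s): [2.22, 2.22, 2.79, 3.14, 3.14, 3.14].

## Interface

Orientations are given as [roll, pitch, yaw] about the fixed x, y, z axes, in that order (R = Rz(yaw) Ry(pitch) Rx(roll)).
In Python, from rig import monitor, imaging, r gives the robot as it stands.
- The arm moves only by the tool drive_tool, never from a script. Its argument "plan" is a list of rows, each an object of numbers: "x", "y", "z": the shift along the tool's x, y, z in units of 50 mm (1.0 is 50 mm); "ax", "ay", "az": the turn, a rotation vector about the tool's x, y, z in units of 6 degrees (1.0 is 6 degrees); "hand": the finger opening in mm, from 0 to 85.4. In form: [{"x": .., "y": .., "z": .., "ax": .., "ay": .., "az": .., "hand": ..}, ...]. A call has 1 to 8 rows; each row is the pose to reach, as a shift and turn from the pose commanded when the call began, along the tool's axes at that moment; what a row does not reach only later rows make up. A row lasts 1/10 s, in which the tool goes at most 50 mm and 8.59 degrees, less where a joint would pass 70% of its speed; a pose out of reach is approached as far as the arm can. A call with a gripper value outside its range is refused whole. The fingers move at their own pace and stop on an object; "grip_force" is the grip in N (left out, the last holds). Time passes only in rows, so rows that repeat a pose let the fingers close. It gives the time, the measured TCP pose, the force, the opening and the grip force at its end, in the units of the state.
- monitor.sense(): the state, without advancing time (a new reading comes with each control period).
- imaging.grab_frame(name): name is "scene" or "top" or "wrist"; returns the picture (420x560x3 uint8, red, green, blue); there is no depth.
- imaging.camera_info(name): a dict with "mtx" (3x3 intrinsics, pixels), "R" (3x3) and "t" (3): a world point X has camera coordinates R X + t. Camera axes: x right, y down, z forward; pixel columns grow to the right and rows downward; lengths in mm; the calibration is good to about 2 mm. A picture is of the moment at which its call begins: read the wrist's pose just before it. camera_info takes no time and is no camera call; for the wrist camera it gives the pose at the moment of the call.
- r.sign_off(): hands the job in; it is judged then, once.
The state is a dict: "clock": time; "qpos": joint angles; "qvel": joint speeds; "joint_efforts": joint torques, N m; "eef_pos": TCP position; "tcp_rot": TCP orientation; "contact_force": force on the tool from outside, world axes, zero at the start; "wrist_torque": the same for the moment, N m; "opening": opening from 0.0 (shut) to 1.0 (fully open); "grasp_force": force on a finger pad.
Only numpy, scipy, OpenCV 4.12 (cv2) and the standard library are available. Lean on these libraries where they do the work, as an engineer would, in place of code of your own. Each camera call takes 0.05 s, during which the arm holds its last target. There are 200 camera calls.

## Task

The egg cupboard's door has been left open, and the dark tea box stands in the way of its swing. With the fingertips, slide the tea box along the counter until it is clear of the door's swing, without lifting it or letting it touch the cupboard or the door; then push the door fully shut. Do not disturb the honey jar, the spice jar or the mug.

Things in the scene. Friction and masses are not known exactly. Their poses are not given: they have to be found in the camera images.
- egg_cupboard: Pine egg cupboard, 165 mm deep x 170 wide x 205 high, fixed to the counter. Origin: centre of its underside; x points into it from the front (away from the robot), y to the left, z up. Its box spans x -58..82, y -85..85; the door, 12 thick, covers the front at z 6..191. Shut, the door's outer face is the plane x = -70.
- door_hinge (a point): Foot (z = 0) of the door's upright hinge axis, at x -70, y +83 in the cupboard's frame: the door's left edge, on its outer face. Does not move. The door's free edge sweeps a circle of radius 168 mm about it.
- egg_cupboard_door (a joint): Door angle, rad: 0 shut, up to 1.47 open, free edge towards the robot. At angle a the door runs from the hinge along (-sin a, -cos a) in the cupboard's x, y; its outer face looks along (-cos a, sin a). It turns with about 0.06 N m, has no spring or latch and stays where it is left.
- door_push (a point): Point on the door's outer face at mid-height of the solid top rail (rail z 165..191, whole width), 120 mm from the hinge; moves with the door. The frame is wood: 26 mm rails and stiles all round, thin glazing bars in the middle. The panes between are not solid: push on the wood.
- door_knob (a point): Tip of the small round door knob, 12 mm out from the outer face, 154 mm from the hinge, z 96..109; moves with the door.
- tea_box: Loose dark cardboard tea box, 64 mm (its x) x 142 mm (its y) x 71 mm high, about 0.1 kg, standing on the counter in front of the cupboard's free-edge side, its long axis roughly along the cupboard's front; one end lies within the swing of the door. Origin: centre of its underside, z up.
- honey_jar: Jar with a red lid, 65 mm across, 100 mm high, to be left alone; to the right of the tea box. Origin: centre of its underside.
- spice_jar: Small spice jar with a dark lid, 41 mm across, 105 mm high, to be left alone; on the right of the cupboard. Origin: centre of its underside.
- mug: White mug with dots, 82 x 114 mm over the handle, 91 mm high, to be left alone; to the left of the cupboard. Origin: centre of its underside.
Not all that is in view belongs to the job. Leave any purple look-alike of the tea_box alone.

How it is judged (in metres and radians):
On the way:
1. the tea box has been slid along the counter while the door is still open (distance of tea_box from where it was at the start of the episode above 0.01 m and value of joint egg_cupboard_door above 1 rad), for 0.2 s.
At the end, for the whole second after the job is handed in: the door is shut to within 0.04 rad, and the tea box stands upright and at rest on the counter (value of joint egg_cupboard_door below 0.04 rad and height (world z) of tea_box between -0.01 and 0.01 m and angle between tea_box's own z axis and vertical below 0.1 rad and linear speed of tea_box below 0.01 m/s); the robot touches nothing.
It fails at once if the tea box is lifted, tipped over or pushed off the counter (height (world z) of tea_box above 0.02 m or height (world z) of tea_box below -0.02 m or angle between tea_box's own z axis and vertical above 0.3 rad).
It fails at once if the tea box touches the cupboard or its door (over 0.2 N) (contact force between tea_box and egg_cupboard above 0.2 N).
It fails at once if the honey jar is shifted by more than 15 mm or tipped (distance of honey_jar from where it was at the start of the episode above 0.015 m or angle between honey_jar's own z axis and vertical above 0.2 rad).
It fails at once if the spice jar is shifted by more than 15 mm or tipped (distance of spice_jar from where it was at the start of the episode above 0.015 m or angle between spice_jar's own z axis and vertical above 0.2 rad).
It fails at once if the mug is shifted by more than 15 mm or tipped (distance of mug from where it was at the start of the episode above 0.015 m or angle between mug's own z axis and vertical above 0.2 rad).
It also fails if it takes over 54 s, if anything falls off the work surface, if the arm or the gripper's body presses on something with over 40 N, if the wrist force passes 120 N, or if a joint passes its speed limit or range.

## Working session

There is one attempt and no reset: what is moved stays moved. The work goes in short steps, Python scripts to look and compute and a tool call to move; the robot and the scene stay as the last step left them, time stands still between calls to the robot, and variables do not carry over. Pictures are saved under pics/ and viewed, at most 10 in all, crops included, and the job is handed in when it is done.

Besides the shell and the picture viewer there is one more tool, called after ">>>" as name(argument=value, ...) on one line, values as JSON. drive_tool: Moves the arm, as the interface text tells. Its arguments: {"type":"object","properties":{"plan":{"type":"array","items":{"type":"object","properties":{"x":{"type":"number"},"y":{"type":"number"},"z":{"type":"number"},"ax":{"type":"number"},"ay":{"type":"number"},"az":{"type":"number"},"hand":{"type":"number"}}}},"grip_force":{"type":"number"}},"required":["plan"]}

```bash
mkdir -p pics; python3 - <<'E'
from rig import monitor, imaging, r
import cv2,numpy as np
for n in("scene","top"):
    cv2.imwrite(f"pics/{n}0.png",imaging.grab_frame(n)[:,:,::-1])
    c=imaging.camera_info(n);print(n,np.round(c["mtx"],1).tolist(),np.round(-c["R"].T@c["t"]).tolist())
s=monitor.sense();print(s["clock"],s["eef_pos"],s["tcp_rot"])
E
```

```text
scene [[539.9, 0.0, 281.2], [0.0, 539.9, 223.3], [0.0, 0.0, 1.0]] [-201.0, -505.0, 1139.0]
top [[477.4, 0.0, 277.0], [0.0, 477.4, 205.5], [0.0, 0.0, 1.0]] [340.0, -63.0, 1394.0]
0.1 [277.14855818 559.70747139 230.65270033] [-3.14033418e+00  6.02723526e-06  2.68187866e+00]
```

View pics/scene0.png

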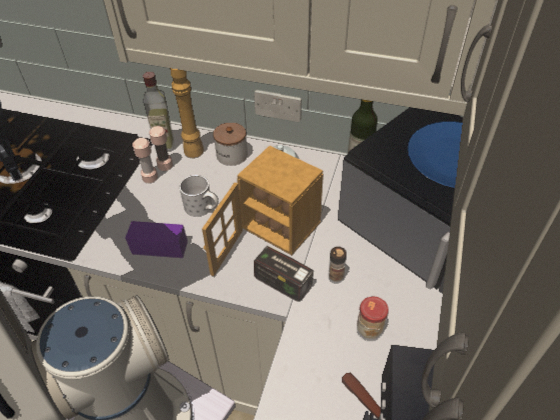

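View pics/top0.png

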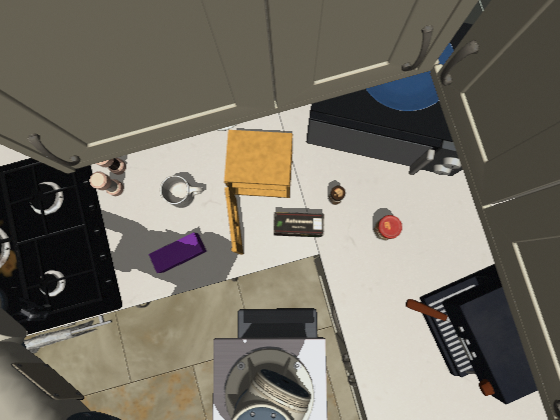

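Scene: the dark tea box is at (283,272), the purple look-alike at (157,240), the open door at (225,232), the honey jar at (372,315), the spice jar at (338,262) and the mug at (197,195). 
Top: the tea box is at (298,222), the purple look-alike at (177,252), the door at (234,220), the cupboard top at (260,157), the spice jar at (337,192), the honey jar at (389,228) and the mug at (180,190). 
Could be taken for the tea box: dark box at top (298,222), or purple box at (177,252). I choose the dark one and will check it in a close crop.

```bash
python3 - <<'E'
import cv2
a=cv2.imread("pics/top0.png")[115:275,215:415];b=cv2.imread("pics/scene0.png")[150:350,190:400]
cv2.imwrite("pics/c_top.png",cv2.resize(a,None,fx=3.75,fy=3.75,interpolation=3)[:600])
cv2.imwrite("pics/c_scene.png",cv2.resize(b,None,fx=3,fy=3,interpolation=3)[:600])
E
cat > h.py <<'E'
from rig import monitor, imaging, r
import numpy as np, cv2
def ray(n,p):
    c=imaging.camera_info(n);R,t,K=map(np.array,(c["R"],c["t"],c["mtx"]))
    return -R.T@t, R.T@np.linalg.solve(K,[p[0],p[1],1])
def onz(n,p,z):
    o,d=ray(n,p);return o+d*(z-o[2])/d[2]
def tri(p,q,m="top",n="scene"):
    o,d=ray(m,p);u,e=ray(n,q);s=np.linalg.lstsq(np.c_[d,-e],u-o,rcond=None)[0]
    a,b=o+s[0]*d,u+s[1]*e;return (a+b)/2,np.linalg.norm(a-b)
def proj(n,X):
    c=imaging.camera_info(n);x=np.array(c["mtx"])@(np.array(c["R"])@np.array(X)+np.array(c["t"]));return x[:2]/x[2]
E
```

```text
(no output)
```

View pics/c_top.png

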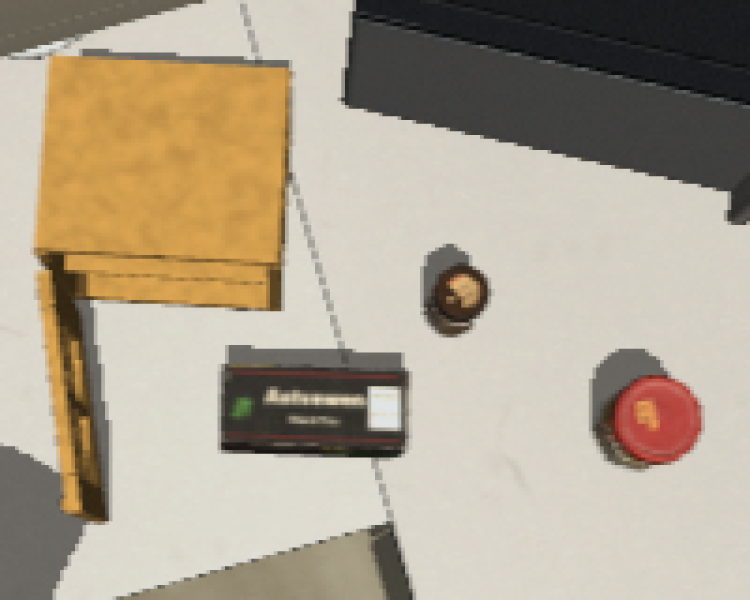

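View pics/c_scene.png

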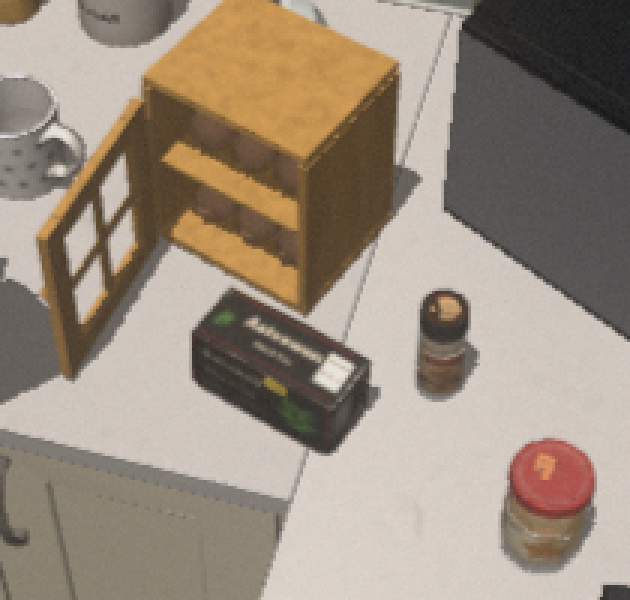

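The crops confirm the choice: the box with "Assam"-like lettering and a green leaf is the dark one. Its top-face corners in the top crop are (223,365), (408,370), (403,450) and (222,448). The scene crop shows the same box clear of the cupboard, with the spice and honey jars to its right.

```bash
python3 - <<'E'
from h import *
P={"cBL":((48,57),(235,0)),"cBR":((290,67),(398,66)),"cFR":((280,263),(305,158)),"cFL":((36,250),(145,78)),
"tBL":((223,365),(233,290)),"tBR":((408,370),(370,362)),"tFR":((403,449),(330,405)),"tFL":((222,448),(193,338)),
"dFree":((62,512),(40,238)),"dHinge":((38,272),(140,100)),"honey":((657,418),(553,475)),"spice":((463,290),(444,302))}
for k,(a,b) in P.items():
    X,e=tri((215+a[0]/3.75,115+a[1]/3.75),(190+b[0]/3,150+b[1]/3));print(k,X.round(),round(e,1))
print("mug", onz("top",(180,190),91).round(),"handle",onz("top",(205,189),50).round())
print("purple",onz("top",(204,245),71).round(), onz("top",(152,262),71).round())
print("counter edges",[onz("top",p,0).round() for p in((318,255),(230,280),(325,275),(120,308))])
print("oven",onz("top",(307,141),0).round(),onz("top",(410,166),0).round())
c=imaging.camera_info("wrist");s=monitor.sense();from scipy.spatial.transform import Rotation as Ro
Rt=Ro.from_euler("xyz",s["tcp_rot"]);print(Rt.as_matrix().round(2))
E
```

```text
cBL [706.  98. 183.] 1.3
cBR [693. -72. 196.] 0.0
cFR [554. -64. 206.] 0.1
cFL [567. 101. 201.] 3.6
tBL [504. -21.  66.] 3.2
tBR [ 497. -158.   67.] 1.1
tFR [ 439. -154.   75.] 2.9
tFL [442. -21.  69.] 4.6
dFree [392.  83. 184.] 7.1
dHinge [556. 101. 186.] 5.9
honey [ 457. -336.   96.] 2.0
spice [ 550. -196.  113.] 0.6
mug [565. 242.  91.] handle [574. 179.  50.]
purple [413. 176.  71.] [367. 321.  71.]
counter edges [array([ 385., -143.,    0.]), array([315., 112.,   0.]), array([ 327., -162.,    0.]), array([237., 431.,   0.])]
oven [ 725. -117.    0.] [ 644. -420.    0.]
[[-0.9   0.44 -0.  ]
 [ 0.44  0.9  -0.  ]
 [-0.   -0.   -1.  ]]
```

```bash
cat >> h.py <<'E'
from scipy.spatial.transform import Rotation as Ro
def rows(tg,s=None):
    """tg: list of (x,y,z,yaw), tool down; prints tool-frame shifts (50mm) and turn (6deg)"""
    s=s or monitor.sense();R0=Ro.from_euler("xyz",s["tcp_rot"])
    for x,y,z,w in tg:
        d=R0.inv().apply(np.array([x,y,z])-s["eef_pos"])/50
        v=np.degrees((R0.inv()*Ro.from_euler("xyz",[np.pi,0,w])).as_rotvec())/6
        print((x,y,z),d.round(2),v.round(2))
E
python3 -c "
from h import *
rows([(473,10,265,1.51)])"
```

```text
(473, 10, 265) [-8.39 -8.12 -0.68] [-1.000e-02  1.000e-02  1.119e+01]
```

>>> drive_tool(plan=[{"z":-0.68,"hand":25},{"x":-8.39,"y":-8.12,"z":-0.68,"az":11.2,"hand":25},{"x":-8.39,"y":-8.12,"z":-0.68,"az":11.2,"hand":25},{"x":-8.39,"y":-8.12,"z":-0.68,"az":11.2,"hand":25},{"x":-8.39,"y":-8.12,"z":-0.68,"az":11.2,"hand":25},{"x":-8.39,"y":-8.12,"z":-0.68,"az":11.2,"hand":25},{"x":-8.39,"y":-8.12,"z":-0.68,"az":11.2,"hand":25},{"x":-8.39,"y":-8.12,"z":-0.68,"az":11.2,"hand":25}])

```text
invalid input
```

```bash
python3 -c "
from h import *
rows([(473,10,265,1.51)])
print(monitor.sense()['qvel'],monitor.sense()['contact_force'])"
```

```text
(473, 10, 265) [-8.39 -8.12 -0.68] [-1.000e-02  1.000e-02  1.119e+01]
[ 0.00131947 -0.00060601 -0.00321709  0.00149952 -0.00094362  0.00153987] [-0.00883954 -0.02542091  0.18634218]
```

>>> drive_tool(plan=[{"x":0,"y":0,"z":-0.68,"ax":0,"ay":0,"az":0,"hand":25},{"x":-8.39,"y":-8.12,"z":-0.68,"ax":0,"ay":0,"az":11.2,"hand":25},{"x":-8.39,"y":-8.12,"z":-0.68,"ax":0,"ay":0,"az":11.2,"hand":25},{"x":-8.39,"y":-8.12,"z":-0.68,"ax":0,"ay":0,"az":11.2,"hand":25}])

```text
clock: 0.5
eef_pos: [327.7, 417.2, 265.0]
tcp_rot: [-3.141, 0.0, 2.227]
contact_force: [1.0, -0.4, 0.2]
opening: 0.329
grasp_force: 0.0
```

```bash
python3 -c "
from h import *
rows([(473,10,265,1.51)])"
```

```text
(473, 10, 265) [-8.23 -2.66  0.  ] [-0.    0.    6.85]
```

>>> drive_tool(plan=[{"x":-8.23,"y":-2.66,"z":0,"ax":0,"ay":0,"az":6.85,"hand":25},{"x":-8.23,"y":-2.66,"z":0,"ax":0,"ay":0,"az":6.85,"hand":25},{"x":-8.23,"y":-2.66,"z":0,"ax":0,"ay":0,"az":6.85,"hand":25},{"x":-8.23,"y":-2.66,"z":0,"ax":0,"ay":0,"az":6.85,"hand":25},{"x":-8.23,"y":-2.66,"z":0,"ax":0,"ay":0,"az":6.85,"hand":25},{"x":-8.23,"y":-2.66,"z":0,"ax":0,"ay":0,"az":6.85,"hand":25},{"x":-8.23,"y":-2.66,"z":0,"ax":0,"ay":0,"az":6.85,"hand":25},{"x":-8.23,"y":-2.66,"z":0,"ax":0,"ay":0,"az":6.85,"hand":25}])

```text
clock: 1.3
eef_pos: [464.3, 40.7, 265.3]
tcp_rot: [3.141, -0.0, 1.514]
contact_force: [1.1, -0.1, -0.7]
opening: 0.297
grasp_force: 0.0
```

```bash
python3 - <<'E'
from h import *
rows([(473,10,265,1.51),(473,10,35,1.51)])
a=imaging.grab_frame("wrist");b=imaging.grab_frame("top")[115:275,215:415]
b=cv2.resize(b,(525,420))
cv2.imwrite("pics/w1.png",cv2.resize(np.hstack([a,b]),(800,310))[:,:,::-1])
E
```

```text
(473, 10, 265) [-0.6   0.21  0.01] [ 0.   -0.    0.04]
(473, 10, 35) [-0.6   0.21  4.61] [ 0.   -0.    0.04]
```

View pics/w1.png

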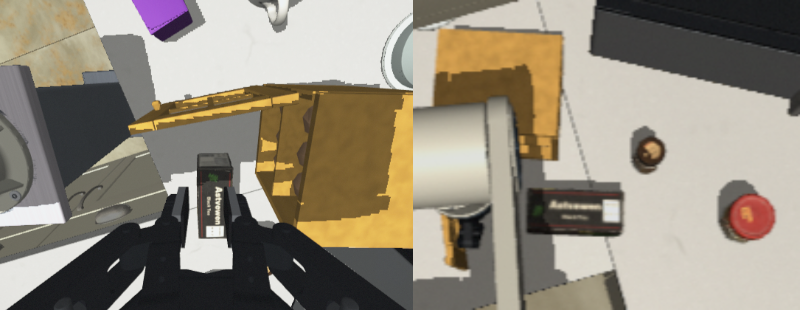

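The wrist view shows the tea box between and below the fingertips (upper edge at (213,155)), with the door to its left at (215,110) and the cupboard at (340,160). The arm's wide link overhangs the door side, so I'll look at the arm's shape before lowering.

```bash
python3 - <<'E'
from h import *
a=imaging.grab_frame("scene");b=imaging.grab_frame("top")
cv2.imwrite("pics/s2.png",np.hstack([a[50:,60:460],b[50:,130:530]])[:,:,::-1])
X=monitor.sense()["eef_pos"];print(X)
for h in (0,73,150,200,250): print(h,[ (proj(n,X+[0,0,h])+o).round() for n,o in(("scene",(-60,-50)),("top",(270,-50)))])
E
```

```text
[464.12949745  41.78425334 264.9949597 ]
0 [array([171., 142.]), array([516., 169.])]
73 [array([169., 119.]), array([513., 165.])]
150 [array([165.,  91.]), array([509., 161.])]
200 [array([163.,  72.]), array([506., 157.])]
250 [array([161.,  51.]), array([503., 154.])]
```

View pics/s2.png

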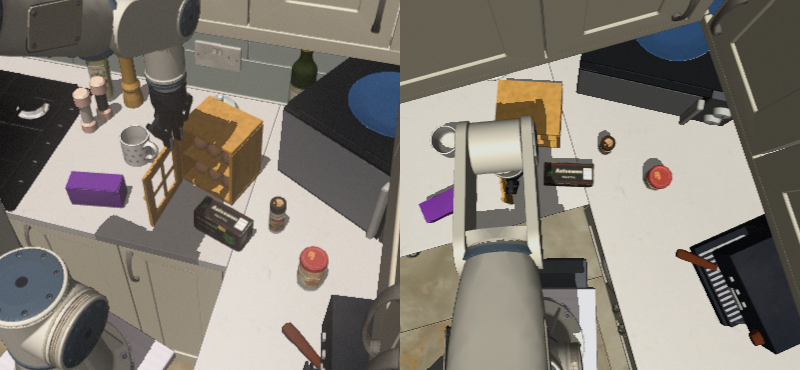

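The fork of the wrist sits about 250 mm above the tips. Below it are a slim wrist cylinder and the gripper, so there is room to lower in the gap. The tea box is unmoved at about (222,222) in the scene half.

>>> drive_tool(plan=[{"x":-0.6,"y":0.2,"z":0,"ax":0,"ay":0,"az":0,"hand":25},{"x":-0.6,"y":0.2,"z":0,"ax":0,"ay":0,"az":0,"hand":25},{"x":-0.6,"y":0.2,"z":4.6,"ax":0,"ay":0,"az":0,"hand":25},{"x":-0.6,"y":0.2,"z":4.6,"ax":0,"ay":0,"az":0,"hand":25},{"x":-0.6,"y":0.2,"z":4.6,"ax":0,"ay":0,"az":0,"hand":25},{"x":-0.6,"y":0.2,"z":4.6,"ax":0,"ay":0,"az":0,"hand":25}])

```text
clock: 2.1
eef_pos: [472.1, 14.2, 63.9]
tcp_rot: [3.141, -0.0, 1.516]
contact_force: [1.5, -0.6, 0.2]
opening: 0.296
grasp_force: 0.0
```

```bash
python3 -c "
from h import *
rows([(473,10,35,1.51),(472,-12,35,1.51),(469,-70,35,1.51)])
print(monitor.sense()['eef_pos'],monitor.sense()['tcp_rot'])"
```

```text
(473, 10, 35) [-0.08  0.02  0.58] [ 0.01 -0.    0.06]
(472, -12, 35) [-0.52  0.03  0.58] [ 0.01 -0.    0.06]
(469, -70, 35) [-1.68  0.03  0.58] [ 0.01 -0.    0.06]
[472.11833793  14.17907389  63.92627992] [ 3.14062100e+00 -4.71660726e-04  1.51610795e+00]
```

>>> drive_tool(plan=[{"x":0,"y":0,"z":0.58,"ax":0,"ay":0,"az":0,"hand":25},{"x":-0.3,"y":0,"z":0.58,"ax":0,"ay":0,"az":0,"hand":25},{"x":-0.45,"y":0,"z":0.58,"ax":0,"ay":0,"az":0,"hand":25},{"x":-0.6,"y":0,"z":0.58,"ax":0,"ay":0,"az":0,"hand":25},{"x":-0.75,"y":0,"z":0.58,"ax":0,"ay":0,"az":0,"hand":25},{"x":-0.9,"y":0,"z":0.58,"ax":0,"ay":0,"az":0,"hand":25},{"x":-1.0,"y":0,"z":0.58,"ax":0,"ay":0,"az":0,"hand":25}])

```text
clock: 2.8
eef_pos: [470.1, -38.2, 36.9]
tcp_rot: [3.14, -0.0, 1.514]
contact_force: [-0.4, 0.5, 0.0]
opening: 0.289
grasp_force: 0.5
```

```bash
python3 - <<'E'
from h import *
rows([(469,-70,35,1.51)])
b=imaging.grab_frame("scene")[150:350,190:400];a=imaging.grab_frame("top")[115:275,215:415]
cv2.imwrite("pics/s3.png",np.hstack([cv2.resize(b,(420,400),interpolation=3),cv2.resize(a,(380,304),interpolation=3)[[*range(304)]+[303]*96]])[:,:,::-1])
E
```

```text
(469, -70, 35) [-0.64  0.01  0.04] [ 0.01 -0.    0.04]
```

View pics/s3.png

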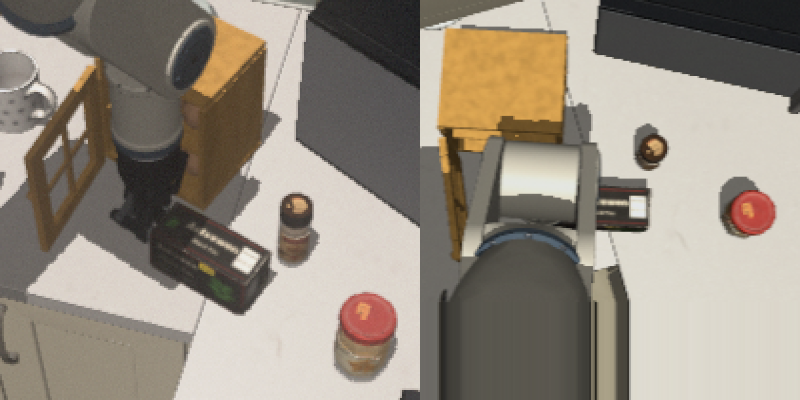

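The box slid straight, its right end now at (268,270) in the scene half, well clear of the spice jar at (295,230) and the honey jar at (367,330). I'll keep pushing about 33 mm, then lift.

>>> drive_tool(plan=[{"x":-0.2,"y":0,"z":0,"ax":0,"ay":0,"az":0,"hand":25},{"x":-0.35,"y":0,"z":0,"ax":0,"ay":0,"az":0,"hand":25},{"x":-0.5,"y":0,"z":0,"ax":0,"ay":0,"az":0,"hand":25},{"x":-0.65,"y":0,"z":0,"ax":0,"ay":0,"az":0,"hand":25},{"x":-0.68,"y":0,"z":0,"ax":0,"ay":0,"az":0,"hand":25},{"x":-0.68,"y":0,"z":0,"ax":0,"ay":0,"az":0,"hand":25},{"x":-0.3,"y":0,"z":0,"ax":0,"ay":0,"az":0,"hand":25},{"x":-0.3,"y":0,"z":0,"ax":0,"ay":0,"az":0,"hand":25}])

```text
clock: 3.7
eef_pos: [468.7, -51.6, 36.2]
tcp_rot: [-3.141, -0.0, 1.515]
contact_force: [-0.6, 0.1, -0.2]
opening: 0.288
grasp_force: 0.0
```

>>> drive_tool(plan=[{"x":0,"y":0,"z":-4.5,"ax":0,"ay":0,"az":0,"hand":0},{"x":0,"y":0,"z":-4.5,"ax":0,"ay":0,"az":0,"hand":0},{"x":0,"y":0,"z":-4.5,"ax":0,"ay":0,"az":0,"hand":0},{"x":0,"y":0,"z":-4.5,"ax":0,"ay":0,"az":0,"hand":0},{"x":0,"y":0,"z":-4.5,"ax":0,"ay":0,"az":0,"hand":0},{"x":0,"y":0,"z":-4.5,"ax":0,"ay":0,"az":0,"hand":0},{"x":0,"y":0,"z":-4.5,"ax":0,"ay":0,"az":0,"hand":0}])

```text
clock: 4.4
eef_pos: [468.7, -52.7, 261.3]
tcp_rot: [3.141, 0.0, 1.515]
contact_force: [-0.2, 0.3, -0.4]
opening: 0.001
grasp_force: 0.0
```

```bash
python3 - <<'E'
from h import *
rows([(425,145,260,1.51),(425,145,174,1.51)])
b=imaging.grab_frame("scene")[150:350,190:400]
cv2.imwrite("pics/s4.png",cv2.resize(b,(630,600),interpolation=3)[:,:,::-1])
H=np.array([554.5,102]);y0=-.076
ex=np.array([np.cos(y0),np.sin(y0)]);ey=np.array([-np.sin(y0),np.cos(y0)])
tx=np.array([np.cos(1.51),np.sin(1.51)]);ty=np.array([np.sin(1.51),-np.cos(1.51)])
for a in np.r_[1.38:-.1:-.16]:
    d=-np.sin(a)*ex-np.cos(a)*ey;n=-np.cos(a)*ex+np.sin(a)*ey
    off=14.5*abs(n@ty)+11*abs(n@tx);print(round(a,2),(H+120*d+off*n).round(),(H+120*d).round())
E
```

```text
(425, 145, 260) [ 3.9  -1.09  0.02] [0.01 0.   0.05]
(425, 145, 174) [ 3.9  -1.1   1.74] [0.01 0.   0.05]
1.38 [434. 102.] [435.  88.]
1.22 [435.  84.] [439.  69.]
1.06 [439.  66.] [446.  51.]
0.9 [445.  49.] [455.  35.]
0.74 [455.  33.] [467.  20.]
0.58 [467.  18.] [481.   7.]
0.42 [482.   5.] [497.  -4.]
0.26 [499.  -6.] [515. -11.]
0.1 [518. -13.] [533. -16.]
-0.06 [538. -18.] [553. -18.]
```

View pics/s4.png

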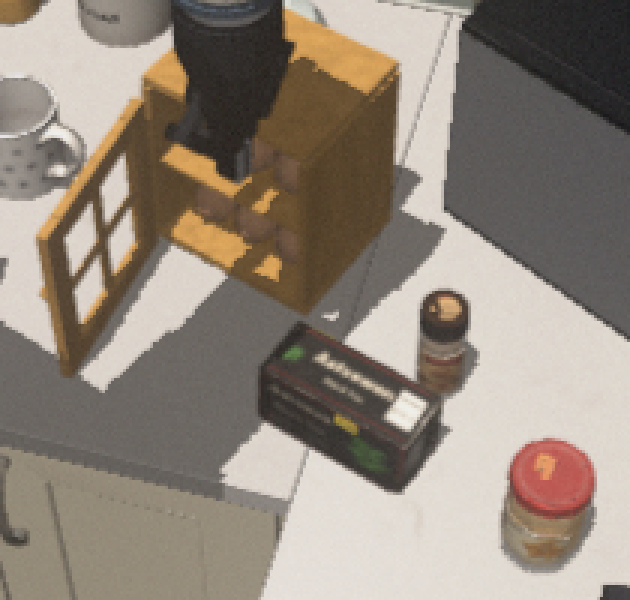

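The tea box has slid right: corners BL (305,320), FL (260,375), BR (440,403). The door, spice jar and honey jar look unmoved. I'll check the clearance numerically while moving over the door.

```bash
python3 - <<'E'
from h import *
for p in((305,320),(260,375),(440,403),(402,440)):
    X=onz("scene",(190+p[0]/3,150+p[1]/3),71);print(X.round(),np.hypot(*(X[:2]-[554.5,102])).round())
E
```

```text
[505. -93.  71.] 201.0
[438. -90.  71.] 225.0
[ 489. -227.   71.] 336.0
[ 442. -218.   71.] 339.0
```

>>> drive_tool(plan=[{"x":3.9,"y":-1.1,"z":0,"ax":0,"ay":0,"az":0,"hand":0},{"x":3.9,"y":-1.1,"z":0,"ax":0,"ay":0,"az":0,"hand":0},{"x":3.9,"y":-1.1,"z":0,"ax":0,"ay":0,"az":0,"hand":0},{"x":3.9,"y":-1.1,"z":0,"ax":0,"ay":0,"az":0,"hand":0},{"x":3.9,"y":-1.1,"z":0,"ax":0,"ay":0,"az":0,"hand":0},{"x":3.9,"y":-1.1,"z":0,"ax":0,"ay":0,"az":0,"hand":0},{"x":3.9,"y":-1.1,"z":0,"ax":0,"ay":0,"az":0,"hand":0},{"x":3.9,"y":-1.1,"z":0,"ax":0,"ay":0,"az":0,"hand":0}])

```text
clock: 5.25
eef_pos: [425.0, 143.9, 260.7]
tcp_rot: [-3.141, 0.001, 1.513]
contact_force: [-0.0, -1.0, 0.8]
opening: -0.001
grasp_force: 0.0
```

```bash
python3 - <<'E'
from h import *
rows([(425,145,260,1.51),(425,145,174,1.51)]);print(monitor.sense()['eef_pos'])
E
```

```text
(425, 145, 260) [ 0.02 -0.    0.01] [-0.01  0.01  0.03]
(425, 145, 174) [0.02 0.   1.73] [-0.01  0.01  0.03]
[424.97493808 143.87184868 260.67343006]
```

>>> drive_tool(plan=[{"x":0,"y":0,"z":1.73,"ax":0,"ay":0,"az":0,"hand":0},{"x":0,"y":0,"z":1.73,"ax":0,"ay":0,"az":0,"hand":0},{"x":0,"y":0,"z":1.73,"ax":0,"ay":0,"az":0,"hand":0},{"x":0,"y":0,"z":1.73,"ax":0,"ay":0,"az":0,"hand":0}])

```text
clock: 5.65
eef_pos: [425.1, 144.3, 175.1]
tcp_rot: [-3.14, 0.001, 1.513]
contact_force: [-0.7, 0.3, 0.8]
opening: 0.003
grasp_force: 0.0
```

```bash
python3 - <<'E'
from h import *
rows([(x,y,174,1.51) for x,y in((434,115),(434,102),(435,84),(439,66),(445,49),(455,33),(467,18),(482,5),(499,-6),(518,-13),(530,-16),(538,-18))]);print(monitor.sense()['eef_pos'])
E
```

```text
(434, 115, 174) [-0.57  0.21  0.02] [-0.01  0.01  0.03]
(434, 102, 174) [-0.83  0.23  0.02] [-0.01  0.01  0.03]
(435, 84, 174) [-1.19  0.27  0.02] [-0.01  0.01  0.03]
(439, 66, 174) [-1.55  0.37  0.02] [-0.01  0.01  0.03]
(445, 49, 174) [-1.88  0.51  0.02] [-0.01  0.01  0.03]
(455, 33, 174) [-2.19  0.73  0.02] [-0.01  0.01  0.03]
(467, 18, 174) [-2.47  0.98  0.02] [-0.01  0.01  0.03]
(482, 5, 174) [-2.71  1.3   0.02] [-0.01  0.01  0.03]
(499, -6, 174) [-2.91  1.65  0.02] [-0.01  0.01  0.03]
(518, -13, 174) [-3.03  2.04  0.02] [-0.01  0.01  0.03]
(530, -16, 174) [-3.08  2.28  0.02] [-0.01  0.01  0.03]
(538, -18, 174) [-3.11  2.44  0.02] [-0.01  0.01  0.03]
[425.12315713 144.27021309 175.11983135]
```

>>> drive_tool(plan=[{"x":-0.57,"y":0.2,"z":0,"ax":0,"ay":0,"az":0,"hand":0},{"x":-0.83,"y":0.23,"z":0,"ax":0,"ay":0,"az":0,"hand":0},{"x":-1.19,"y":0.27,"z":0,"ax":0,"ay":0,"az":0,"hand":0},{"x":-1.55,"y":0.37,"z":0,"ax":0,"ay":0,"az":0,"hand":0},{"x":-1.88,"y":0.51,"z":0,"ax":0,"ay":0,"az":0,"hand":0},{"x":-2.19,"y":0.73,"z":0,"ax":0,"ay":0,"az":0,"hand":0},{"x":-2.47,"y":0.98,"z":0,"ax":0,"ay":0,"az":0,"hand":0}])

```text
clock: 6.35
eef_pos: [467.9, 18.2, 176.7]
tcp_rot: [3.139, -0.001, 1.513]
contact_force: [-0.3, 0.9, -0.5]
opening: -0.006
grasp_force: 0.4
```

```bash
python3 - <<'E'
from h import *
rows([(x,y,174,1.51) for x,y in((467,18),(482,5),(499,-6),(518,-13),(530,-16),(538,-18))]);print(monitor.sense()['eef_pos'])
b=imaging.grab_frame("scene")[150:350,190:400]
cv2.imwrite("pics/s5.png",cv2.resize(b,(630,600),interpolation=3)[:,:,::-1])
E
```

```text
(467, 18, 174) [-0.   -0.02  0.05] [ 0.02 -0.01  0.03]
(482, 5, 174) [-0.25  0.3   0.05] [ 0.02 -0.01  0.03]
(499, -6, 174) [-0.45  0.65  0.05] [ 0.02 -0.01  0.03]
(518, -13, 174) [-0.56  1.04  0.06] [ 0.02 -0.01  0.03]
(530, -16, 174) [-0.61  1.28  0.06] [ 0.02 -0.01  0.03]
(538, -18, 174) [-0.64  1.44  0.06] [ 0.02 -0.01  0.03]
[467.86732975  18.16303658 176.65685225]
```

View pics/s5.png

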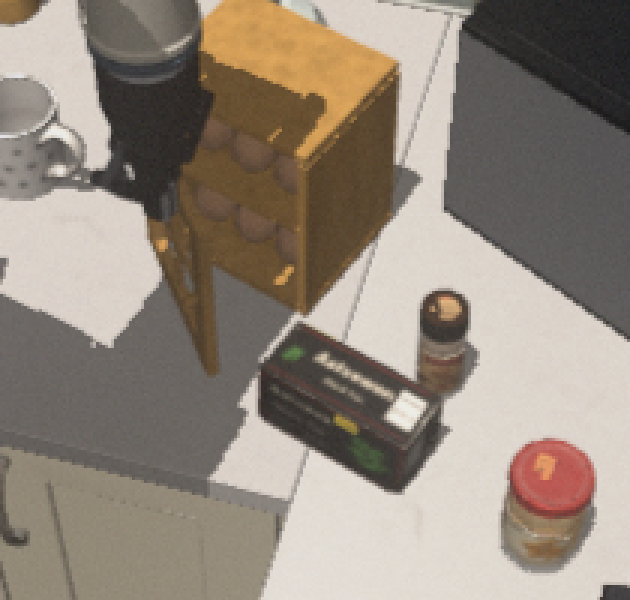

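The door is half shut, its free edge at (212,300), well clear of the tea box at (300,350). I'll continue the push.

>>> drive_tool(plan=[{"x":-0.25,"y":0.3,"z":0,"ax":0,"ay":0,"az":0,"hand":0},{"x":-0.45,"y":0.65,"z":0,"ax":0,"ay":0,"az":0,"hand":0},{"x":-0.56,"y":1.04,"z":0,"ax":0,"ay":0,"az":0,"hand":0},{"x":-0.6,"y":1.2,"z":0,"ax":0,"ay":0,"az":0,"hand":0},{"x":-0.62,"y":1.28,"z":0,"ax":0,"ay":0,"az":0,"hand":0},{"x":-0.62,"y":1.32,"z":0,"ax":0,"ay":0,"az":0,"hand":0},{"x":-0.62,"y":1.36,"z":0,"ax":0,"ay":0,"az":0,"hand":0},{"x":-0.62,"y":1.36,"z":0,"ax":0,"ay":0,"az":0,"hand":0}])

```text
clock: 7.2
eef_pos: [531.8, -15.5, 174.6]
tcp_rot: [-3.139, 0.0, 1.515]
contact_force: [-4.1, 0.1, 2.5]
opening: 0.001
grasp_force: 2.0
```

>>> drive_tool(plan=[{"x":0,"y":0.06,"z":0,"ax":0,"ay":0,"az":0,"hand":0},{"x":0,"y":0.12,"z":0,"ax":0,"ay":0,"az":0,"hand":0},{"x":0,"y":0.12,"z":0,"ax":0,"ay":0,"az":0,"hand":0},{"x":0,"y":0.12,"z":0,"ax":0,"ay":0,"az":0,"hand":0}])

```text
clock: 7.6
eef_pos: [532.4, -15.5, 174.1]
tcp_rot: [-3.129, 0.0, 1.515]
contact_force: [-25.4, 0.3, 18.7]
opening: -0.0
grasp_force: 12.9
```

The push holds at 25 N without further motion, at the position expected for a shut door. I'll back straight off and look.

>>> drive_tool(plan=[{"x":0,"y":-0.1,"z":0,"ax":0,"ay":0,"az":0,"hand":0},{"x":0,"y":-0.3,"z":0,"ax":0,"ay":0,"az":0,"hand":0},{"x":0,"y":-1.2,"z":0,"ax":0,"ay":0,"az":0,"hand":0},{"x":0,"y":-2.0,"z":-0.5,"ax":0,"ay":0,"az":0,"hand":0},{"x":0,"y":-2.4,"z":-2,"ax":0,"ay":0,"az":0,"hand":0},{"x":0,"y":-2.4,"z":-2,"ax":0,"ay":0,"az":0,"hand":0},{"x":0,"y":-2.4,"z":-2,"ax":0,"ay":0,"az":0,"hand":0},{"x":0,"y":-2.4,"z":-2,"ax":0,"ay":0,"az":0,"hand":0}])

```text
clock: 8.4
eef_pos: [419.4, -9.1, 275.3]
tcp_rot: [3.139, -0.0, 1.515]
contact_force: [-0.2, 0.3, -0.2]
opening: 0.0
grasp_force: 0.0
```

```bash
python3 - <<'E'
from h import *
b=imaging.grab_frame("scene")[150:350,190:400]
cv2.imwrite("pics/s6.png",cv2.resize(b,(630,600),interpolation=3)[:,:,::-1])
E
```

```text
(no output)
```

View pics/s6.png

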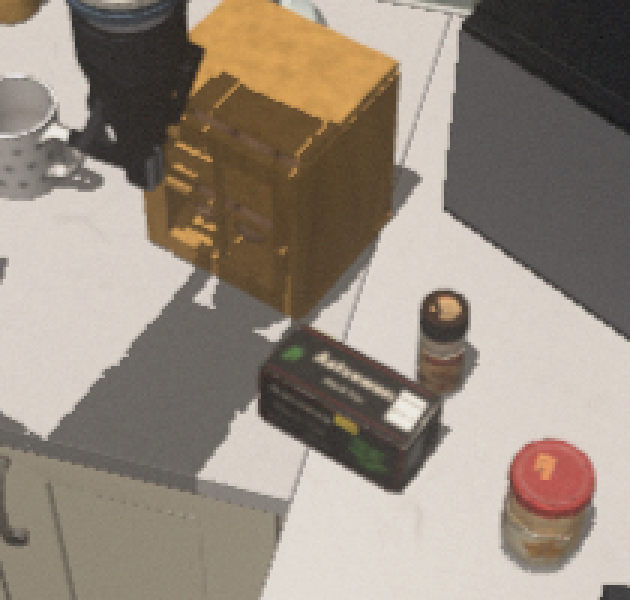

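The door lies flush on the front, its free edge at (292,240). The tea box stands clear and the jars and mug are in place.

```bash
python3 -c "
from rig import r
print(r.sign_off())"
```

```text
the job is handed in; nothing more can be done
None
```

The tea box is slid clear of the door's swing, the door is pushed shut, the jars and mug look unmoved in the last picture, and the job is handed in (no verdict was returned).

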